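Check the freewheel of a hand-cranked seed sieve

TASK

Before the seed-cleaning drum is filled, check the freewheel in its crank, touching only the crank and never the drum. First turn the crank backwards (anticlockwise as seen facing the crank from its handle side) through about a quarter turn, during which it must run loose and the drum stay still; then turn it forwards (clockwise) until it has taken the drum round with it by at least a quarter turn. Let go of the crank, and leave everything else on the table where it stands.

Things in the scene. Friction and masses are not known exactly. Their poses are not given: they have to be found in the camera images.
- sieve: Grey bench stand of the hand-cranked seed sieve, fixed to the table: base plate 200 x 210 mm, two end frames up to 180 mm tall, the drum between them. Origin at the middle of its base plate, on the table; z up. The axle runs along its own y axis, 150 mm above the table; the crank is on its -y side.
- crank_axle (a point): Point on the axle line, 193 mm from the stand's middle towards its -y, 150 mm above the table: the centre of the vertical circle, 85 mm in radius, that the middle of the handle runs on. (There is no material at this point: the axle ends about 40 mm before it.) It stays put.
- crank_handle (a point): Middle of the wooden crank handle, a round grip 25 to 27 mm thick over its middle and 90 mm long, parallel to the stand's y axis, that sticks out freely from the crank arm (a steel bar 20 mm wide and 8 mm thick, 53 mm from this point on the stand's side). The handle revolves on its pin, so it can be held from above with the hand's direction unchanged while the crank goes round. Nothing stands above it.
- crank (a joint): Crank angle, rad, without stops. 0: arm straight up. The middle of the handle is 85 mm from the axle, at 85 sin(angle) mm along the stand's own +x and 85 cos(angle) mm upwards. It grows forwards (clockwise seen from the handle side, the handle going over the top towards the stand's +x). It starts between -0.2 and 0.9 and stays where it is left; it takes 1 to 2 N at the handle backwards, 2 to 5 N forwards.
- drum (a joint): Drum angle, rad, without stops; it starts between -0.25 and 0.25 and grows forwards, the same way as the crank. The crank takes it along one to one when turned forwards (after up to 17 degrees of take-up in the freewheel) and not at all when turned backwards; the drum runs on for a moment when the crank stops, then stays.
- drum_hatch (a point): Middle of the drum's filling hatch, a flat aluminium door 46 x 120 mm with a latch, 70 mm from the axle; straight above the axle at drum angle 0. The drum is a steel wire cylinder 137 mm in diameter and 150 mm long, its middle 193 mm along the axle line from crank_axle.
- beaker: Bystander: glass beaker, 68 mm across, 95 mm tall. Origin under its middle.
- reagent_bottle: Bystander: amber bottle with black cap, 60 mm across, 130 mm tall, near the microscope. Origin under its middle. Also on the table, fixed: a stereo microscope 400 mm tall at the right edge (at least 400 mm right of the robot's middle line) and a desk lamp 330 mm tall at the far left corner.
- flowerpot: Bystander: terracotta flower pot, 114 mm across, 95 mm tall. Origin under its middle.
- petri_dish: Bystander: covered glass dish with a leaf disc, 92 mm across, 15 mm tall, below the crank. Origin under its middle.
- tube_rack: Bystander: white rack of capped tubes, 200 x 75 mm, 100 mm tall. Origin under its middle.
- forceps: Bystander: steel forceps lying flat, 125 mm long, 6 mm thick, on the robot's side of the sieve. Origin near its middle.
- screwdriver: Bystander: screwdriver lying flat beyond the sieve. Origin near its middle.

How it is judged:
By the outcome, as a careful person would: the job done as asked, in the order asked, and still so for the second after the job is handed in, with the robot touching nothing.
It also fails if it takes over 45 s, if anything falls off the work surface, if the arm or the gripper's body presses on something with over 40 N, if the wrist force passes 120 N, or if a joint passes its speed limit or range.

ROBOT

A 7-joint arm with a two-finger parallel gripper is mounted at the origin on the work surface. World frame = base frame: x ahead of the robot, y to its left, z up, the work surface at z = 0. Lengths are in m, angles in rad, forces in N, time in s.
With the tool pointing down it reaches from about 0.35 to 0.9 m from the base axis. Payload 8.1 kg.
Tool frame: the origin (TCP) lies between the finger pads; the fingertips stand 11 mm ahead of it and the grasp point (between the pads) lies 8 mm behind it; z points along the fingers, y is the line along which they close (so a half turn about z gives the same grasp; the last joint's range is limited). The gripper opens to 92 mm and grips with 3 to 60 N. Pads are 19 mm wide; open, the fingers measure 130 mm over their backs; the gripper's body (75 mm by 190 mm) begins 47 mm behind the grasp point.
Start: joints at [-1.22, 0.434, 0.025, 1.573, -0.012, 1.134, -0.075], TCP at [0.274, 0.562, 0.209] pointing down, gripper open.
Joint ranges: [-2.62, 2.62], [-0.44, 2.09], [-1.27, 1.32], [0.08, 2.57], [-1.32, 4.46], [0.12, 2], [-2.74, 2.74]. Speed limits (rad/s): [2.22, 2.22, 3.01, 3.01, 3.14, 3.14, 3.14].

INTERFACE

Orientations are given as a rotation vector (axis times angle).
In Python, from cell import observe, get_image, camera_params, sign_off gives the robot as it stands.
- The arm moves only by the shell command python3 -m pendant 'ROWS' [FORCE]. ROWS is JSON, one flat list of numbers, 7 for each row, row after row: the shift along the tool's x, y, z in m, then the turn, a rotation vector about the tool's x, y, z in rad, then the finger opening in m, from 0 to 0.0918. In form: [dx, dy, dz, rx, ry, rz, jaw, dx, dy, dz, rx, ry, rz, jaw, ...]. A call has 1 to 10 rows; each row shifts and turns the commanded pose from where the row before left it, along the tool's axes as they then stand; what a row does not reach is not made up. A row lasts 1/8 s, in which the tool goes at most 62.5 mm and 10.7 degrees, less where a joint would pass 70% of its speed; a pose out of reach is approached as far as the arm can. A call is refused whole if a number of a shift passes 0.0625 or a number of a turn 0.188, either way. A call with a gripper value outside its range is refused whole. The fingers move at their own pace and stop on an object; FORCE is the grip in N (left out, the last holds). Time passes only in rows, so rows that do not move let the fingers close. It gives the time, the measured TCP pose, the force, the opening and the grip force at its end, in the units of the state.
- observe(): the state, without advancing time (a new reading comes with each control period).
- get_image(name): name is "scene" or "side" or "wrist"; returns the picture (420x560x3 uint8, red, green, blue); there is no depth.
- camera_params(name): a dict with "intrinsics" (3x3 intrinsics, pixels), "eye" and "rotation" of the camera in the world; the wrist camera has in their place "T_tool_cam" (4x4, takes a point from camera to tool coordinates, whose origin is the TCP and whose axes are the flange's). Camera axes: x right, y down, z forward; pixel columns grow to the right and rows downward; lengths in m; the calibration is good to about 2 mm. The wrist camera is an equidistant fisheye: a pixel r from the principal point sees the ray r / f radians off the axis. A picture is of the moment at which its call begins: read the wrist's pose just before it. camera_params takes no time and is no camera call.
- sign_off(): hands the job in; it is judged then, once.
The state is a dict: "clock": time; "joints": joint angles; "dq": joint speeds; "joint_efforts": joint torques, N m; "position": TCP position; "ee_rot": TCP orientation; "force": force on the tool from outside, world axes, zero at the start; "ft_torque": the same for the moment, N m; "width": opening from 0.0 (shut) to 1.0 (fully open); "gripper_force": force on a finger pad.
Only numpy, scipy, OpenCV 4.12 (cv2) and the standard library are available. Lean on these libraries where they do the work, as an engineer would, in place of code of your own. Each camera call takes 0.05 s, during which the arm holds its last target. There are 200 camera calls.

## Working session

There is one attempt and no reset: what is moved stays moved. The work goes in short steps, Python scripts to look and compute and a shell command to move; the robot and the scene stay as the last step left them, time stands still between calls to the robot, and variables do not carry over. Pictures are saved under pics/ and viewed, at most 10 in all, crops included, and the job is handed in when it is done.

```bash
ls; mkdir -p pics; python3 - <<'E'
from cell import *
import cv2
s=observe();print({k:s[k] for k in("clock","position","ee_rot","width","force")})
for n in("scene","side"):
    cv2.imwrite(f"pics/{n}0.png",cv2.cvtColor(get_image(n),cv2.COLOR_RGB2BGR)); print(n,camera_params(n))
print(camera_params("wrist"))
E
```

```text
pics
{'clock': 0.0, 'position': array([0.2738015 , 0.56125252, 0.20795162]), 'ee_rot': array([-7.06725064e-01, -3.06086345e+00,  2.46097928e-03]), 'width': 1.0014682547469995, 'force': array([-0.00220003, -0.44589757, -0.54335244])}
scene {'intrinsics': array([[381.89459784,   0.        , 283.59126706],
       [  0.        , 381.89459784, 209.82604374],
       [  0.        ,   0.        ,   1.        ]]), 'eye': array([ 0.93437245, -0.28972373,  0.93281497]), 'rotation': array([-2.39395508, -1.07797776,  0.28241682])}
side {'intrinsics': array([[436.54439731,   0.        , 284.18019736],
       [  0.        , 436.54439731, 207.33398794],
       [  0.        ,   0.        ,   1.        ]]), 'eye': array([ 0.41449763, -0.79409252,  0.86554036]), 'rotation': array([-2.25494022,  0.22505138, -0.11247695])}
{'intrinsics': array([[325.1922621 ,   0.        , 278.87451458],
       [  0.        , 325.1922621 , 209.72018041],
       [  0.        ,   0.        ,   1.        ]]), 'T_tool_cam': array([[-6.30792612e-07, -9.52903008e-01, -3.03275218e-01,
         8.20986896e-02],
       [ 9.99999729e-01,  2.22802233e-04, -7.02133568e-04,
         1.12894099e-03],
       [ 7.36635585e-04, -3.03275136e-01,  9.52902749e-01,
        -1.75842149e-01],
       [ 0.00000000e+00,  0.00000000e+00,  0.00000000e+00,
         1.00000000e+00]])}
```

View pics/scene0.png

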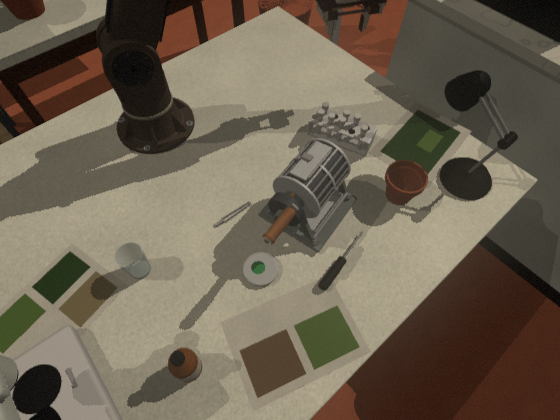

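View pics/side0.png

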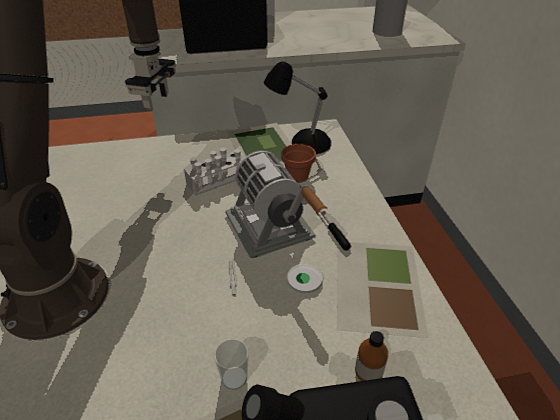

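```bash
python3 - <<'E'
import cv2
a=cv2.imread("pics/scene0.png")[120:290,200:400]; b=cv2.imread("pics/side0.png")[130:300,200:400]
cv2.imwrite("pics/c1.png",cv2.resize(a,None,fx=4,fy=3.5,interpolation=2)[:, :]);cv2.imwrite("pics/c2.png",cv2.resize(b,None,fx=4,fy=3.5,interpolation=2))
E
```

```text
(no output)
```

View pics/c1.png

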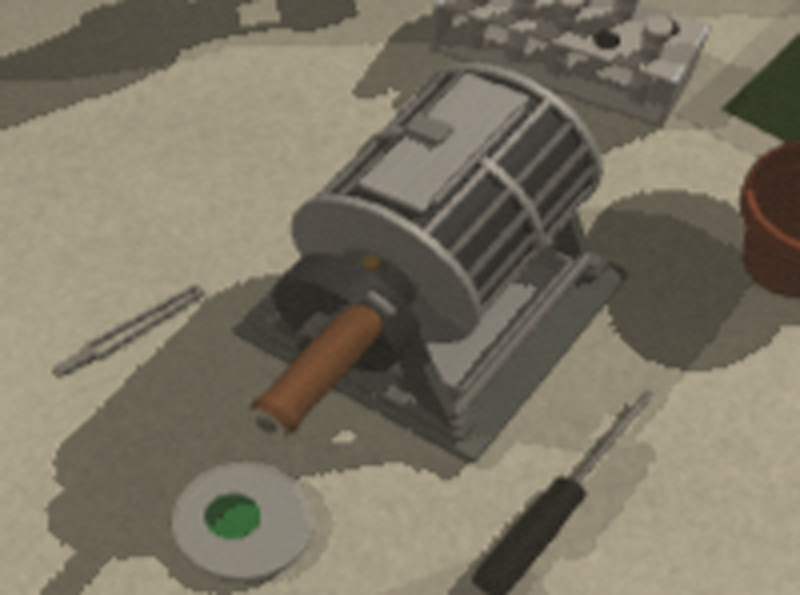

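View pics/c2.png

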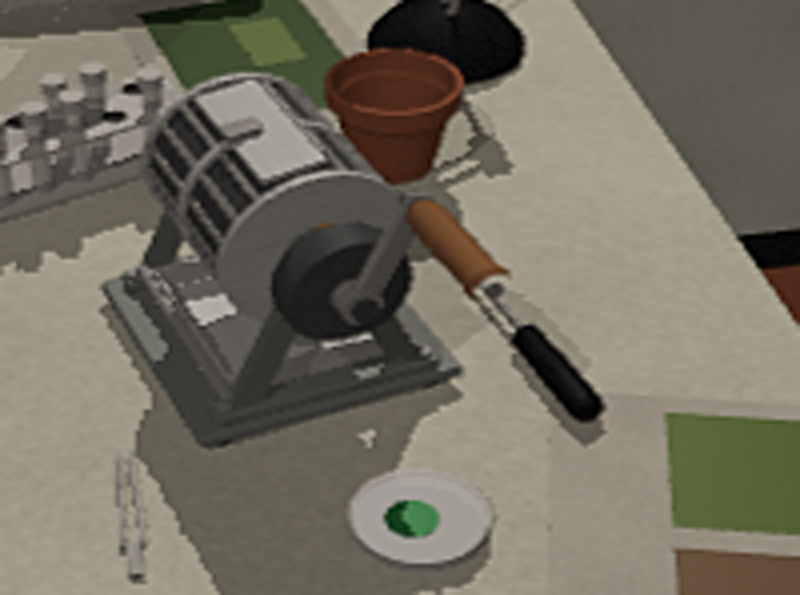

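```bash
cat > h.py <<'E'
import numpy as np
from cell import *
from scipy.spatial.transform import Rotation as R
def ray(n,p):
    c=camera_params(n);K=c["intrinsics"];M=np.array(c["rotation"]);M=R.from_rotvec(M).as_matrix() if M.ndim==1 else M
    d=M@np.linalg.solve(K,[p[0],p[1],1]);return np.array(c["eye"]),d/np.linalg.norm(d)
def pl(n,p,z=0):
    e,d=ray(n,p);return e+d*(z-e[2])/d[2]
def proj(n,X):
    c=camera_params(n);q=R.from_rotvec(c["rotation"]).inv().apply(np.atleast_2d(X)-c["eye"])@c["intrinsics"].T;return q[:,:2]/q[:,2:]
def tri(a,b,n="scene",m="side"):
    e,d=ray(n,a);f,g=ray(m,b)
    t=np.linalg.lstsq(np.c_[d,-g],f-e,rcond=None)[0];u=e+t[0]*d;v=f+t[1]*g
    return (u+v)/2,np.linalg.norm(u-v)
E
python3 - <<'E'
from h import *
np.set_printoptions(precision=4,suppress=True)
o=tri((268,238.6),(323,209));i=tri((293,209),(304.5,190.6));print(o,i,np.linalg.norm(o[0]-i[0]))
S=[pl("scene",(258.75,214.3)),pl("scene",(317.5,250.9)),pl("scene",(356.25,198.6))]
D=[pl("side",(226,212)),pl("side",(253.75,257)),pl("side",(315.5,235.7))]
print(np.array(S),[np.linalg.norm(S[1]-S[0]),np.linalg.norm(S[2]-S[1])]);print(np.array(D),[np.linalg.norm(D[1]-D[0]),np.linalg.norm(D[2]-D[1])])
m=[(S[0]+S[2])/2,(D[0]+D[2])/2];print(m)
# fit stand x,y,yaw + crank angle to all
from scipy.optimize import least_squares
obs=[("scene",(258.75,214.3),(-.1,-.105,0)),("scene",(317.5,250.9),(.1,-.105,0)),("scene",(356.25,198.6),(.1,.105,0)),
("side",(226,212),(-.1,.105,0)),("side",(253.75,257),(-.1,-.105,0)),("side",(315.5,235.7),(.1,-.105,0))]
ho=[("scene",(268,238.6),-.238),("side",(323,209),-.238),("scene",(293,209),-.148),("side",(304.5,190.6),-.148)]
def f(p):
    r=[]
    T=R.from_euler('z',p[2])
    for n,u,X in obs: r+=list(proj(n,T.apply(X)+[p[0],p[1],0])[0]-u)
    for n,u,y in ho: r+=list(proj(n,T.apply([.085*np.sin(p[3]),y,.15+.085*np.cos(p[3])])+[p[0],p[1],0])[0]-u)
    return r
d=S[1]-S[0]
s=least_squares(f,[*m[0][:2],np.arctan2(d[1],d[0]),.5],loss="soft_l1");print(s.x,np.reshape(f(s.x),(-1,2)))
x,y,w,a=s.x;T=R.from_euler('z',w)
print("axle",T.apply([0,-.193,.15])+[x,y,0],"handle",T.apply([.085*np.sin(a),-.193,.15+.085*np.cos(a)])+[x,y,0])
ob=observe();print(R.from_rotvec(ob["ee_rot"]).as_matrix(),ob["joints"])
E
```

```text
(array([ 0.6551, -0.0702,  0.2322]), np.float64(0.00013150453357568017)) (array([0.6331, 0.0199, 0.2213]), np.float64(0.002750922272365946)) 0.0933389083028425
[[0.4869 0.0329 0.    ]
 [0.6783 0.0783 0.    ]
 [0.6334 0.2804 0.    ]] [np.float64(0.19680388783626643), np.float64(0.20703787548865285)]
[[0.4479 0.2392 0.    ]
 [0.5033 0.0348 0.    ]
 [0.6901 0.0838 0.    ]] [np.float64(0.2117754927446595), np.float64(0.19309888079067375)]
[array([0.5601, 0.1566, 0.    ]), array([0.569 , 0.1615, 0.    ])]
[0.5643 0.156  0.2253 0.4563] [[ 0.359   1.1038]
 [ 1.1948  2.2778]
 [ 1.333   1.0178]
 [-1.3809  0.8556]
 [-4.5324  1.5914]
 [-0.9375  2.0514]
 [ 0.6542  0.1787]
 [-0.9025  1.3662]
 [ 0.3752 -0.3822]
 [-0.0552 -2.108 ]]
axle [ 0.6074 -0.0321  0.15  ] handle [ 0.6439 -0.0237  0.2263]
[[-0.8987  0.4385 -0.0005]
 [ 0.4385  0.8987 -0.0013]
 [-0.0001 -0.0014 -1.    ]] [-1.2196  0.4351  0.025   1.574  -0.0116  1.134  -0.0751]
```

```bash
python3 -m pendant '[0,0,-0.02,0,0,0.149,0.09,0,0,-0.02,0,0,0.149,0.09,0,0,-0.02,0,0,0.149,0.09,0,0,-0.02,0,0,0.149,0.09,0,0,-0.02,0,0,0.149,0.09,0,0,-0.02,0,0,0.149,0.09]' && python3 -m pendant '[-0.047,0.0165,0,0,0,0,0.09,-0.047,0.0165,0,0,0,0,0.09,-0.047,0.0165,0,0,0,0,0.09,-0.047,0.0165,0,0,0,0,0.09,-0.047,0.0165,0,0,0,0,0.09,-0.047,0.0165,0,0,0,0,0.09,-0.047,0.0165,0,0,0,0,0.09,-0.047,0.0165,0,0,0,0,0.09,-0.047,0.0165,0,0,0,0,0.09,-0.047,0.0165,0,0,0,0,0.09]' && python3 -m pendant '[-0.047,0.0165,0,0,0,0,0.09,-0.047,0.0165,0,0,0,0,0.09,-0.047,0.0165,0,0,0,0,0.09,-0.047,0.0165,0,0,0,0,0.09,0,0,0,0,0,0,0.09,0,0,0,0,0,0,0.09]'
python3 - <<'E'
from h import *
import cv2
s=observe();p=s["position"];print(s["clock"],p,R.from_rotvec(s["ee_rot"]).as_matrix().round(4),s["joints"],s["force"])
np.save("w.npy",np.r_[p,s["ee_rot"]])
cv2.imwrite("pics/w1.png",cv2.cvtColor(get_image("wrist"),cv2.COLOR_RGB2BGR))
E
```

```text
clock: 0.85
position: [0.2739, 0.5615, 0.3289]
ee_rot: [1.966, 2.45, -0.001]
force: [0.1, -0.1, 0.1]
width: 0.977
gripper_force: 0.0
clock: 2.1
position: [0.5393, 0.1384, 0.3285]
ee_rot: [-1.96, -2.455, 0.0]
force: [0.7, 0.5, -0.0]
width: 0.981
gripper_force: 0.0
clock: 2.85
position: [0.6445, -0.0284, 0.3281]
ee_rot: [-1.96, -2.454, 0.0]
force: [0.5, 0.8, -0.3]
width: 0.979
gripper_force: 0.0
2.85 [ 0.64451372 -0.02841216  0.32814202] [[-2.211e-01  9.753e-01 -1.100e-03]
 [ 9.753e-01  2.211e-01  5.000e-04]
 [ 8.000e-04 -1.000e-03 -1.000e+00]] [-0.37979407  0.42989129  0.53991124  1.35468422 -0.21894637  1.41709937
  0.37627486] [ 0.49414503  0.79590851 -0.28327697]
```

View pics/w1.png

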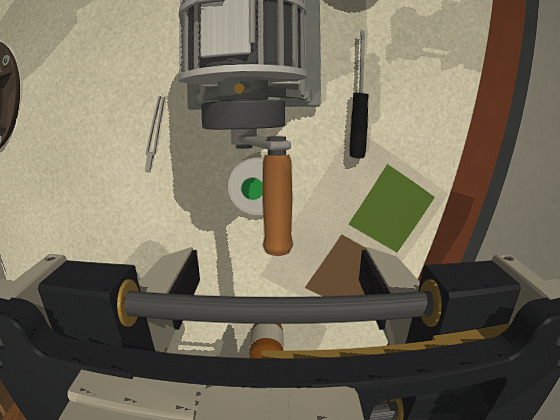

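The wrist picture shows the handle lying vertically in it, from about (277,155) to (278,252), between the fingers; the hub is at about (243,135).

```bash
python3 - <<'E'
from h import *
w=np.load("w.npy");c=camera_params("wrist");K=c["intrinsics"];T=c["T_tool_cam"];M=R.from_rotvec(w[3:]).as_matrix()
def wr(u,z):
    d=np.array([u[0]-K[0,2],u[1]-K[1,2]]);r=np.hypot(*d);t=r/K[0,0]
    v=np.r_[d/r*np.sin(t),np.cos(t)];v=M@T[:3,:3]@v;e=w[:3]+M@T[:3,3];X=e+v*(z-e[2])/v[2]
    return X,(M.T@(X-w[:3]))
for u,z in(((277,155),.226),((278,252),.226),((243,135),.15),((241,88),.20)): print(u,*wr(u,z))
E
```

```text
(277, 155) [0.63400421 0.01422144 0.226     ] [ 0.04382351 -0.00072578  0.10217651]
(278, 252) [ 0.65491957 -0.07447497  0.226     ] [-4.73021194e-02  6.15920387e-05  1.02105635e-01]
(243, 135) [0.59483517 0.01730783 0.15      ] [ 0.0554351  -0.03817049  0.17822126]
(241, 88) [0.58834669 0.06518974 0.2       ] [ 0.10360507 -0.03395967  0.12825427]
```

```bash
python3 -m pendant '[-0.001,0,0.022,0,0,0,0.09,-0.001,0,0.022,0,0,0,0.09,0,0,0.022,0,0,0,0.09,0,0,0.022,0,0,0,0.09,0,0,0.022,0,0,0,0.09,0,0,0,0,0,0,0.09]' && python3 -m pendant '[0,0,0,0,0,0,0.02,0,0,0,0,0,0,0.02,0,0,0,0,0,0,0.02,0,0,0,0,0,0,0.02,0,0,0,0,0,0,0.02,0,0,0,0,0,0,0.02,0,0,0,0,0,0,0.02,0,0,0,0,0,0,0.02]' 15
```

```text
clock: 3.65
position: [0.6439, -0.0287, 0.2174]
ee_rot: [-1.956, -2.455, 0.002]
force: [-0.2, -0.4, -0.4]
width: 0.979
gripper_force: 0.0
clock: 4.65
position: [0.6451, -0.0309, 0.2187]
ee_rot: [-1.961, -2.455, 0.0]
force: [-1.0, -0.5, 0.7]
width: 0.224
gripper_force: 0.5
```

```bash
python3 - <<'E'
from h import *
import cv2
s=observe();print(s["width"],s["gripper_force"],s["position"])
a=get_image("side")[100:260,200:400];b=get_image("wrist")[40:420,130:430]
a=cv2.resize(a,(450,360));b=cv2.resize(b,(300,380))
cv2.imwrite("pics/g1.png",cv2.cvtColor(np.hstack([np.pad(a,((0,20),(0,0),(0,0))),b]),cv2.COLOR_RGB2BGR))
E
```

```text
0.22401489316181505 0.5074998683994636 [ 0.64509445 -0.03093961  0.21870109]
```

View pics/g1.png

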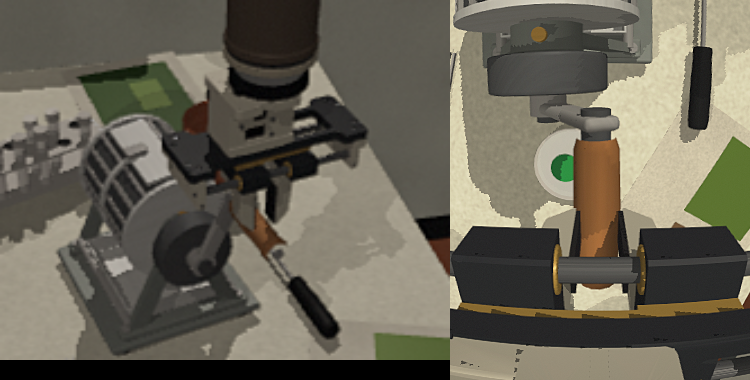

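The handle is between the pads in both views, but the grip reads only 0.5 N. I'll close further.

```bash
python3 -m pendant '[0,0,0,0,0,0,0.0,0,0,0,0,0,0,0.0,0,0,0,0,0,0,0.0,0,0,0,0,0,0,0.0]' 15
```

```text
clock: 5.25
position: [0.6452, -0.0309, 0.2188]
ee_rot: [1.961, 2.455, 0.0]
force: [-0.8, 0.5, 2.2]
width: 0.003
gripper_force: 1.3
```

```bash
python3 - <<'E'
from h import *
import cv2
s=observe();print(s["width"],s["gripper_force"],s["force"])
a=get_image("scene")[120:280,210:360];b=get_image("wrist")[40:420,130:430]
a=cv2.resize(a,(450,480));b=cv2.resize(b,(350,480))
cv2.imwrite("pics/g2.png",cv2.cvtColor(np.hstack([a,b]),cv2.COLOR_RGB2BGR))
E
```

```text
0.002912668538769513 1.3395273764035664 [-0.77461374  0.46884011  2.18712707]
```

View pics/g2.png

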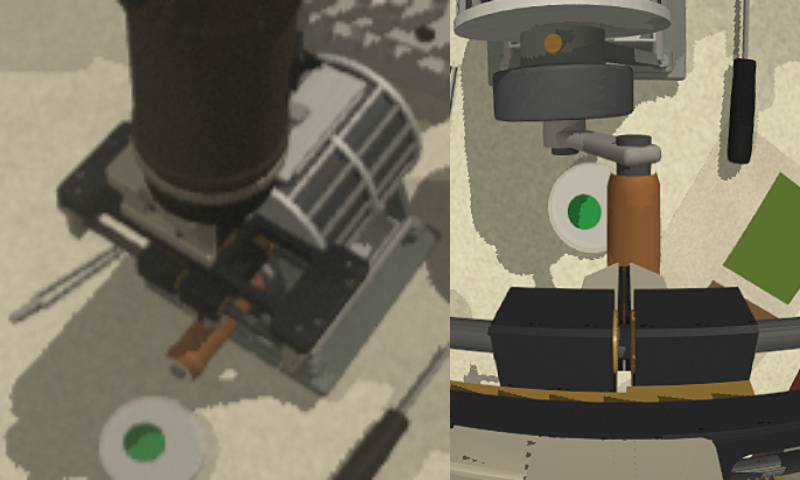

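```bash
python3 - <<'E'
from h import *
np.set_printoptions(precision=4,suppress=True)
T0=R.from_euler('z',.2253);o=np.array([.5643,.156,0])
s=observe();M=R.from_rotvec(s["ee_rot"]).as_matrix();c=camera_params("wrist");K=c["intrinsics"];T=c["T_tool_cam"]
def pw(X):
    v=T[:3,:3].T@(M.T@(X-s["position"])-T[:3,3]);r=np.hypot(*v[:2]);t=np.arctan2(r,v[2]);return K[:2,2]+v[:2]/r*t*K[0,0]
print(s["position"], "tip",pw(s["position"]+M@[0,0,.011]))
for a in(.3,.456,.5,.55,.6,.65,.7,.8):
    P=lambda y:T0.apply([.085*np.sin(a),y,.15+.085*np.cos(a)])+o
    print(a,proj("scene",P(-.238))[0],pw(P(-.148)),P(-.193))
E
```

```text
[ 0.6451 -0.031   0.2187] tip [277.3449 245.4746]
0.3 [263.7914 234.5767] [253.4514 170.1524] [ 0.6319 -0.0265  0.2312]
0.456 [268.6333 238.767 ] [277.5836 168.2906] [ 0.6439 -0.0238  0.2263]
0.5 [269.9412 239.9835] [283.867  167.6947] [ 0.6471 -0.023   0.2246]
0.55 [271.389  241.3774] [290.6659 166.9863] [ 0.6507 -0.0222  0.2225]
0.6 [272.7916 242.7792] [297.0736 166.2488] [ 0.6542 -0.0214  0.2202]
0.65 [274.1448 244.1844] [303.0671 165.4861] [ 0.6576 -0.0206  0.2177]
0.7 [275.4443 245.5885] [308.63   164.7022] [ 0.6608 -0.0199  0.215 ]
0.8 [277.8674 248.3758] [318.427  163.0851] [ 0.6669 -0.0185  0.2092]
```

```bash
python3 -m pendant '[0,0,-0.01,0,0,0,0.0,0,0,-0.02,0,0,0,0.0,0,0,-0.03,0,0,0,0.09,0,0,-0.03,0,0,0,0.09,0,0,-0.02,0,0,0,0.09,0,0,0,0,0,0,0.09,0,0,0,0,0,0,0.09]'
python3 - <<'E'
from h import *
import cv2
s=observe();print(s["width"],s["position"]);np.save("w.npy",np.r_[s["position"],s["ee_rot"]])
a=get_image("scene")[180:255,240:340];d=get_image("side")[160:235,265:365];b=get_image("wrist")[60:260,180:380]
r=lambda q,w,h:cv2.resize(q,(w,h),interpolation=2)
L=np.vstack([r(a,400,300),r(d,400,300)])
cv2.imwrite("pics/g3.png",cv2.cvtColor(np.hstack([L,np.pad(r(b,400,400),((0,200),(0,0),(0,0)))]),cv2.COLOR_RGB2BGR))
E
```

```text
clock: 6.22
position: [0.6448, -0.0307, 0.3278]
ee_rot: [-1.96, -2.454, 0.001]
force: [-0.5, 0.3, 0.4]
width: 0.499
gripper_force: 0.0
0.49895476102656977 [ 0.64475893 -0.03074888  0.32780102]
```

View pics/g3.png

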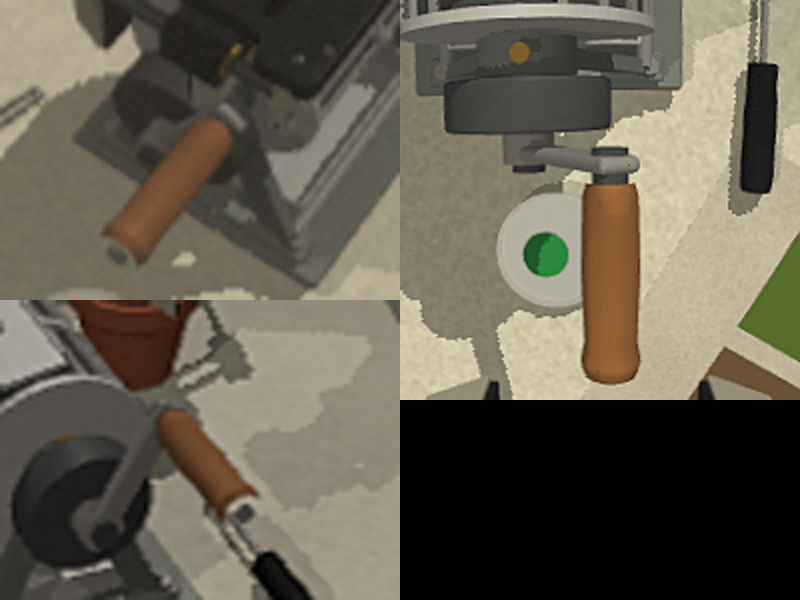

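```bash
cat >> h.py <<'E'
def wray(u,w):
    c=camera_params("wrist");K=c["intrinsics"];T=c["T_tool_cam"];M=R.from_rotvec(w[3:]).as_matrix()
    d=np.array(u)-K[:2,2];r=np.hypot(*d);t=r/K[0,0]
    return w[:3]+M@T[:3,3],M@T[:3,:3]@np.r_[d/r*np.sin(t),np.cos(t)]
def multi(rays):
    A=np.zeros((3,3));b=np.zeros(3)
    for e,d in rays:
        P=np.eye(3)-np.outer(d,d);A+=P;b+=P@e
    X=np.linalg.solve(A,b);return X,[np.linalg.norm((np.eye(3)-np.outer(d,d))@(X-e)).round(4) for e,d in rays]
E
python3 - <<'E'
from h import *
np.set_printoptions(precision=4,suppress=True)
w=np.load("w.npy")
i=[ray("scene",(293.75,208.75)),ray("side",(308,188.75)),wray((285.5,152.5),w)]
o=[ray("scene",(272,241.3)),ray("side",(325,210)),wray((285.5,247.5),w)]
for q in(i,o):
    print(multi(q),multi(q[:2])[0],multi([q[0],q[2]])[0],multi(q[1:])[0])
E
```

```text
(array([0.6397, 0.0161, 0.2306]), [np.float64(0.0035), np.float64(0.003), np.float64(0.0009)]) [0.6392 0.016  0.2306] [0.6397 0.0165 0.2367] [0.6412 0.0158 0.2277]
(array([ 0.6615, -0.0682,  0.2273]), [np.float64(0.0024), np.float64(0.001), np.float64(0.0019)]) [ 0.6618 -0.0653  0.224 ] [ 0.6622 -0.0681  0.229 ] [ 0.6604 -0.0696  0.2281]
```

```bash
python3 -m pendant '[0.005,0.007,0,0,0,0,0.09,0,0,0,0,0,0,0.09,0,0,0,0,0,0,0.09,0,0,0.022,0,0,0,0.09,0,0,0.022,0,0,0,0.09,0,0,0.022,0,0,0,0.09,0,0,0.022,0,0,0,0.09,0,0,0.022,0,0,0,0.09,0,0,0.02,0,0,0,0.09,0,0,0,0,0,0,0.09]' && python3 -m pendant '[0,0,0,0,0,0,0.035,0,0,0,0,0,0,0.03,0,0,0,0,0,0,0.028,0,0,0,0,0,0,0.026,0,0,0,0,0,0,0.024,0,0,0,0,0,0,0.024]' 8
```

```text
clock: 7.62
position: [0.6499, -0.0244, 0.1974]
ee_rot: [-1.959, -2.453, 0.003]
force: [0.0, 0.7, -0.1]
width: 0.981
gripper_force: 0.0
clock: 8.38
position: [0.6509, -0.0244, 0.1987]
ee_rot: [-1.961, -2.455, -0.0]
force: [0.0, 0.2, 0.8]
width: 0.375
gripper_force: 0.0
```

```bash
python3 -m pendant '[0,0,0,0,0,0,0.022,0,0,0,0,0,0,0.022,0,0,0,0,0,0,0.022,0,0,0,0,0,0,0.022]' 8
python3 - <<'E'
from h import *
import cv2
s=observe();print(s["width"],s["gripper_force"])
a=get_image("side")[160:235,265:365];b=get_image("wrist")[100:350,180:380];c=get_image("scene")[180:255,240:340]
r=lambda q,w,h:cv2.resize(q,(w,h),interpolation=2)
cv2.imwrite("pics/g4.png",cv2.cvtColor(np.hstack([np.vstack([r(a,400,300),r(c,400,300)]),np.pad(r(b,400,500),((0,100),(0,0),(0,0)))]),cv2.COLOR_RGB2BGR))
E
```

```text
clock: 8.88
position: [0.6505, -0.0245, 0.1985]
ee_rot: [-1.96, -2.454, 0.001]
force: [-2.7, -0.7, -0.4]
width: 0.289
gripper_force: 8.0
0.2886358739588774 7.999972002580762
```

```bash
python3 - <<'E'
import numpy as np
a=.56-.1*np.arange(17)
print(np.c_[a[1:],85*np.diff(np.sin(a)),-85*np.diff(np.cos(a))].round(1))
E
```

```text
[[ 0.5 -7.4 -4.1]
 [ 0.4 -7.8 -3.4]
 [ 0.3 -8.1 -2.6]
 [ 0.2 -8.3 -1.8]
 [ 0.1 -8.4 -0.9]
 [-0.  -8.5 -0.1]
 [-0.1 -8.5  0.8]
 [-0.2 -8.3  1.6]
 [-0.3 -8.1  2.4]
 [-0.4 -7.9  3.2]
 [-0.5 -7.5  4. ]
 [-0.6 -7.1  4.7]
 [-0.7 -6.6  5.4]
 [-0.8 -6.   6. ]
 [-0.9 -5.3  6.6]
 [-1.  -4.7  7.1]]
```

View pics/g4.png

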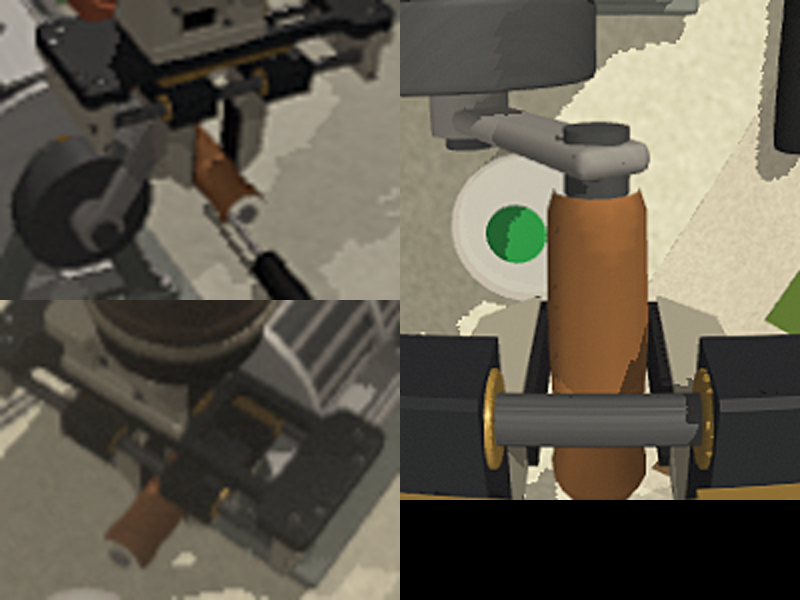

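The handle is now held between the pads, centred (wrist crop, handle at columns 550–645), 26.5 mm wide at 8 N. Now I turn it backwards.

```bash
python3 -m pendant '[0,-0.0074,-0.0041,0,0,0,0.022,0,-0.0078,-0.0034,0,0,0,0.022,0,-0.0081,-0.0026,0,0,0,0.022,0,0,0,0,0,0,0.022]' 10
```

```text
clock: 9.52
position: [0.6268, -0.0301, 0.2089]
ee_rot: [-1.961, -2.453, 0.001]
force: [-3.6, -2.1, -5.3]
width: 0.283
gripper_force: 10.0
```

```bash
python3 -m pendant '[0,-0.0083,-0.0008,0,0,0,0.022,0,-0.0084,-0.0004,0,0,0,0.022,0,-0.0085,0.0004,0,0,0,0.022,0,-0.0085,0.0010,0,0,0,0.022,0,0,0,0,0,0,0.022]' 10
```

```text
clock: 10.15
position: [0.5951, -0.0375, 0.2102]
ee_rot: [1.96, 2.453, 0.003]
force: [-3.2, -2.1, 9.6]
width: 0.285
gripper_force: 10.0
```

```bash
python3 -m pendant '[0,-0.0083,0.0004,0,0,0,0.022,0,-0.0081,0.0018,0,0,0,0.022,0,-0.0079,0.003,0,0,0,0.022,0,0,0,0,0,0,0.022]' 10
```

```text
clock: 10.65
position: [0.5701, -0.0433, 0.2027]
ee_rot: [-1.961, -2.453, 0.003]
force: [-0.5, -5.1, -4.3]
width: 0.289
gripper_force: 10.0
```

```bash
python3 -m pendant '[0,-0.0073,0.0038,0,0,0,0.022,0,-0.0069,0.0048,0,0,0,0.022,0,-0.0064,0.0056,0,0,0,0.022,0,0,0,0,0,0,0.022]' 10
```

```text
clock: 11.15
position: [0.5506, -0.0478, 0.1889]
ee_rot: [-1.961, -2.454, 0.002]
force: [0.9, -6.0, -1.2]
width: 0.289
gripper_force: 10.0
```

```bash
python3 -m pendant '[0,-0.0057,0.0062,0,0,0,0.022,0,-0.0051,0.0068,0,0,0,0.022,0,-0.0044,0.0072,0,0,0,0.022,0,-0.001,0.002,0,0,0,0.022,0,0,0,0,0,0,0.022]' 10
python3 - <<'E'
from h import *
p=observe()["position"];v=R.from_euler('z',-.2253).apply(p-[.6074,-.0321,.15]);print(v,np.arcsin(v[0]/.085))
E
```

```text
clock: 11.78
position: [0.5339, -0.0518, 0.1666]
ee_rot: [-1.961, -2.452, 0.004]
force: [-2.7, -6.0, 1.8]
width: 0.289
gripper_force: 10.0
[-0.07605831 -0.00272966  0.01655578] -1.1079912893528245
```

```bash
python3 - <<'E'
import numpy as np, cv2
from cell import *
for n in("scene","side","wrist"): cv2.imwrite(f"pics/mid_{n}.png",cv2.cvtColor(get_image(n),cv2.COLOR_RGB2BGR))
a=-1.108+.1*np.arange(25)
print(np.c_[a[1:],85*np.diff(np.sin(a)),-85*np.diff(np.cos(a))].round(2))
E
python3 -m pendant '[0,0.004,-0.0075,0,0,0,0.022,0,0.0048,-0.007,0,0,0,0.022,0,0.0054,-0.0065,0,0,0,0.022,0,0.006,-0.006,0,0,0,0.022,0,0.0066,-0.0053,0,0,0,0.022,0,0,0,0,0,0,0.022]' 15
```

```text
[[-1.01  4.17 -7.4 ]
 [-0.91  4.89 -6.95]
 [-0.81  5.56 -6.43]
 [-0.71  6.17 -5.84]
 [-0.61  6.72 -5.2 ]
 [-0.51  7.21 -4.5 ]
 [-0.41  7.62 -3.76]
 [-0.31  7.96 -2.98]
 [-0.21  8.22 -2.17]
 [-0.11  8.39 -1.34]
 [-0.01  8.48 -0.49]
 [ 0.09  8.49  0.36]
 [ 0.19  8.41  1.2 ]
 [ 0.29  8.25  2.04]
 [ 0.39  8.    2.85]
 [ 0.49  7.68  3.63]
 [ 0.59  7.28  4.38]
 [ 0.69  6.8   5.09]
 [ 0.79  6.26  5.74]
 [ 0.89  5.66  6.34]
 [ 0.99  5.    6.87]
 [ 1.09  4.29  7.34]
 [ 1.19  3.53  7.73]
 [ 1.29  2.74  8.04]]
clock: 12.68
position: [0.5629, -0.0449, 0.1988]
ee_rot: [1.959, 2.454, -0.0]
force: [7.8, -4.8, -8.8]
width: 0.285
gripper_force: 15.0
```

```bash
python3 -m pendant '[0,0.0078,-0.0033,0,0,0,0.022,0,0.0076,-0.0034,0,0,0,0.022,0,0.008,-0.003,0,0,0,0.022,0,0.0082,-0.0022,0,0,0,0.022,0,0.0084,-0.0013,0,0,0,0.022,0,0,0,0,0,0,0.022]' 15
```

```text
clock: 13.42
position: [0.6002, -0.0361, 0.2113]
ee_rot: [-1.96, -2.453, 0.004]
force: [1.7, -5.1, -6.7]
width: 0.284
gripper_force: 15.0
```

```bash
python3 -m pendant '[0,0.0085,0.0002,0,0,0,0.022,0,0.0085,0.0006,0,0,0,0.022,0,0.0084,0.0014,0,0,0,0.022,0,0.0082,0.0022,0,0,0,0.022,0,0.008,0.003,0,0,0,0.022,0,0,0,0,0,0,0.022]' 15
```

```text
clock: 14.18
position: [0.6409, -0.0266, 0.2039]
ee_rot: [-1.959, -2.453, 0.003]
force: [-1.1, -3.8, -5.8]
width: 0.281
gripper_force: 15.0
```

```bash
python3 -m pendant '[0,0.0076,0.0042,0,0,0,0.022,0,0.0072,0.0046,0,0,0,0.022,0,0.0068,0.0052,0,0,0,0.022,0,0.0062,0.0058,0,0,0,0.022,0,0,0,0,0,0,0.022]' 15 && python3 -m pendant '[0,0.0056,0.0064,0,0,0,0.022,0,0.005,0.0069,0,0,0,0.022,0,0.0043,0.0074,0,0,0,0.022,0,0.0035,0.0077,0,0,0,0.022,0,0,0,0,0,0,0.022,0,0,0,0,0,0,0.022]'
```

```text
clock: 14.8
position: [0.6676, -0.0204, 0.1842]
ee_rot: [-1.959, -2.453, 0.003]
force: [-3.3, -4.0, -5.9]
width: 0.284
gripper_force: 15.0
clock: 15.55
position: [0.6844, -0.0164, 0.1559]
ee_rot: [-1.959, -2.451, 0.004]
force: [-5.8, -4.2, -4.0]
width: 0.283
gripper_force: 15.0
```

```bash
python3 -m pendant '[0,0,0,0,0,0,0.06,0,0,0,0,0,0,0.09,0,0,0,0,0,0,0.09,0,0,0,0,0,0,0.09,0,0,0,0,0,0,0.09,0,0,0,0,0,0,0.09]' && python3 -m pendant '[0,0,-0.01,0,0,0,0.09,0,0,-0.02,0,0,0,0.09,0,0,-0.03,0,0,0,0.09,0,0,-0.04,0,0,0,0.09,0,0,-0.04,0,0,0,0.09,-0.03,0,-0.04,0,0,0,0.09,-0.03,0,0,0,0,0,0.09,-0.03,0,0,0,0,0,0.09,0,0,0,0,0,0,0.09,0,0,0,0,0,0,0.09]'
python3 - <<'E'
import numpy as np, cv2
from cell import *
I={n:cv2.cvtColor(get_image(n),cv2.COLOR_RGB2BGR) for n in("scene","side")}
r=lambda q:cv2.resize(q,(400,300),interpolation=2)
S=lambda q:r(q[120:270,210:410]);D=lambda q:r(q[130:280,180:380])
m={n:cv2.imread(f"pics/mid_{n}.png") for n in I}
cv2.imwrite("pics/end.png",np.vstack([np.hstack([S(m["scene"]),D(m["side"])]),np.hstack([S(I["scene"]),D(I["side"])])]))
E
```

```text
clock: 16.3
position: [0.6866, -0.0163, 0.157]
ee_rot: [1.961, 2.455, 0.0]
force: [-0.1, -0.2, 0.7]
width: 0.886
gripper_force: 0.0
clock: 17.55
position: [0.7065, -0.1035, 0.3373]
ee_rot: [-1.96, -2.455, -0.001]
force: [-0.0, 1.8, -0.1]
width: 0.979
gripper_force: 0.0
```

View pics/end.png

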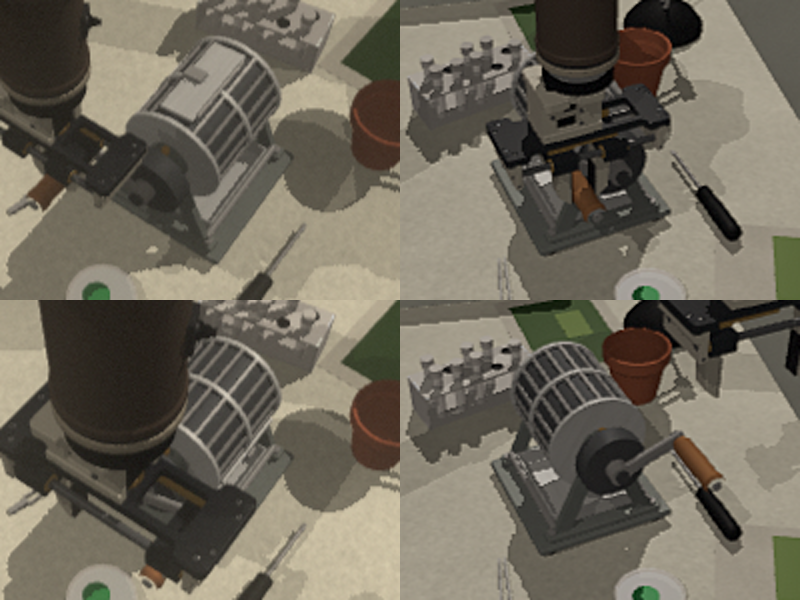

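The top row (after the backward turn) shows the hatch still on top, with its corners at scene pixels of about (291,174) and (331,149), as at the start. The bottom row (now) shows the hatch turned out of sight, the crank pointing to the stand's +x, the handle free and the gripper clear. The crank went about 131° forwards. Even after 17° of take-up, that leaves the drum well past 90°.

```bash
python3 -c "
from cell import *
print(sign_off())"
```

```text
the job is handed in; nothing more can be done
None
```

The job is handed in: I turned the crank back about 94° with the drum still, then forward about 131°, which by the crank angle took the drum at least 114° (the pictures confirm only that it turned). I then let go, with the gripper clear; a first grip failed and nudged the crank about 5° forward before the backward turn.

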